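Tap the display padlock back to the middle of its turntable

TASK

The steel combination padlock on the little display turntable has been knocked off-centre and will be thrown off when the disc turns. Tap it back to the middle of the disc, within half a centimetre, with light low touches of the fingertips: do not grip it or pick it up, do not topple it or send it skidding. Leave it standing upright there with your hand clear, and everything else on the counter as it is.

Things in the scene. Friction and masses are not known exactly. Their poses are not given: they have to be found in the camera images.
- padlock: steel combination padlock, upright on the disc, 0.2-0.3 kg, tippy. Flat-sided body 26 mm thick (own x), 42 wide (own y), 40 tall; dials flush in the front (-x); 7 mm shackle arches over it to 62 mm, within the outline. Origin: centre of underside. It slides if pushed low; a push over about 15 mm above the disc may tip it, soonest across the 26 mm. Pushed slowly it stops with the push.
- turntable: white round display turntable, fixed to the counter, switched off, its disc does not turn. Housing 92 mm in diameter and 29 mm tall; on it a flat disc 76 mm in diameter whose top lies 40 mm above the counter. The disc is concentric with the housing, with a thin grey printed ring 61 mm in diameter concentric on it. Origin: centre of its underside.
- disc_center (a point): centre of the top face of the turntable's disc, where the middle of the padlock's underside belongs
- euro_cylinder: bystander: brass euro-profile lock cylinder lying on its side near the turntable, 33 x 60 mm and 17 mm tall; origin under it
- key_shell: bystander: black remote key shell lying near the turntable, 71 x 34 mm and 12 mm tall; origin under it
- brass_padlock: bystander: small brass keyed padlock lying flat near the turntable, 51 x 34 mm and 14 mm tall; origin under it
- cutter_tin: bystander: round blue tin of spare cutters on the left, 83 mm in diameter, 48 mm tall; origin under it
- screwdriver: bystander: screwdriver lying on the right, 180 mm long; origin under it
- brush: bystander: bench brush lying on the left, 170 mm long; origin under it
- counter_bell: bystander: steel counter bell at the near right, 62 mm in diameter, 42 mm tall; origin under it
Things that resemble listed ones, but are neither listed nor needed, are in the scene too. There is more than one size of the padlock; the one meant has the size given above.

How it is judged:
At the end, for the whole second after the job is handed in: The middle of the padlock's underside is within 5 mm (horizontally) of the disc's centre; it stands upright on the disc (tilt under 0.06 rad, underside within 3 mm of the disc's top, its weight on the turntable) and is at rest (horizontal distance between padlock and disc_center below 0.005 m and angle between padlock's own z axis and vertical below 0.06 rad and z of padlock in the frame of disc_center between -0.003 and 0.003 m and contact force between padlock and turntable above 0.8 N and linear speed of padlock below 0.01 m/s); the robot touches nothing.
It fails at once if the padlock was lifted off the disc (12 mm or more) (z of padlock in the frame of disc_center above 0.012 m).
It fails at once if the padlock was toppled (tilted more than 0.45 rad) or knocked off the disc (z of padlock in the frame of disc_center below -0.008 m or angle between padlock's own z axis and vertical above 0.45 rad).
It fails at once if the padlock was gripped or struck hard (more than 12 N on it) (contact force between the fingers and padlock above 12 N).
It fails at once if the padlock was sent skidding (faster than 0.25 m/s) (linear speed of padlock above 0.25 m/s).
It fails at once if something else on the counter was moved by more than 12 mm (distance of any of euro_cylinder, key_shell, brass_padlock, cutter_tin, screwdriver, brush, counter_bell from where it was at the start of the episode above 0.012 m).
It also fails if it takes over 67 s, if anything falls off the work surface, if the arm or the gripper's body presses on something with over 40 N, if the wrist force passes 120 N, or if a joint passes its speed limit or range.

ROBOT

A 6-joint arm with a two-finger parallel gripper is mounted at the origin on the work surface. World frame = base frame: x ahead of the robot, y to its left, z up, the work surface at z = 0. Lengths are in m, angles in rad, forces in N, time in s.
With the tool pointing down it reaches from about 0.35 to 0.775 m from the base axis. Payload 7.3 kg.
Tool frame: the origin (TCP) lies midway between the tips of the shut fingers; the grasp point (between the pads) lies 19 mm behind it (robot.tcp_to_grasp is the distance from the TCP to the grasp point, in m); z points along the fingers, y is the direction in which the jaws open and shut (so a half turn about z gives the same grasp; the last joint's range is limited). The gripper opens to 92 mm and grips with 3 to 60 N. Pads are 19 mm wide; open, the fingers measure 130 mm over their backs; the gripper's body (75 mm by 190 mm) begins 47 mm behind the grasp point.
Start: joints at [1.166, 0.342, 1.524, -0, 1.275, -0.146], TCP at [0.134, 0.508, 0.227] pointing down, gripper open.
Joint ranges: [-2.53, 2.53], [-0.77, 2.02], [0.04, 2.7], [-1, 4.14], [0.28, 2.66], [-3.11, 3.11]. Speed limits (rad/s): [2.57, 2.57, 3.14, 3.14, 3.14, 3.14].

INTERFACE

Orientations are given as [roll, pitch, yaw] about the fixed x, y, z axes, in that order (R = Rz(yaw) Ry(pitch) Rx(roll)).
In Python, from cell import status, read_camera, camera_info, ticket, robot gives the robot as it stands.
- The arm moves only by the tool jog_arm, never from a script. Its argument "plan" is a list that holds one entry, the list of rows, each a list of 7 numbers: the shift along the tool's x, y, z each as a share of 0.05 m, from -1 to 1, then the turn, a rotation vector about the tool's x, y, z each as a share of 0.15 rad, from -1 to 1, then the opening, from 0 (shut) to 1 (fully open). In form: [[[x, y, z, wx, wy, wz, hand], ...]]. A call has 1 to 20 rows; each row shifts and turns the commanded pose from where the row before left it, along the tool's axes as they then stand; what a row does not reach is not made up. A row lasts 1/8 s, in which the tool goes at most 62.5 mm and 10.7 degrees, less where a joint would pass 70% of its speed; a pose out of reach is approached as far as the arm can. A call with a number of a shift or a turn outside -1 to 1 is refused whole. A call with a gripper value outside its range is refused whole. The fingers move at their own pace and stop on an object; "squeeze" is the grip in N (left out, the last holds). Time passes only in rows, so rows that do not move let the fingers close. It gives the time, the measured TCP pose, the force and the opening at its end, in the units of the state.
- status.observe(): the state, without advancing time (a new reading comes with each control period).
- read_camera(name): name is "scene" or "top"; returns (picture, depth): 420x560x3 uint8, red, green, blue; 420x560 float32, m along the optical axis (not along the pixel's ray), 0 where there is no reading.
- camera_info(name): a dict with "mtx" (3x3 intrinsics, pixels), "distortion" ([k1, k2, p1, p2, k3] as OpenCV has them; the pictures are not rectified), "world_to_cam" (4x4, takes a point from world to camera coordinates). Camera axes: x right, y down, z forward; pixel columns grow to the right and rows downward; lengths in m; the calibration is good to about 2 mm. A picture is of the moment at which its call begins. camera_info takes no time and is no camera call.
- ticket.hand_in(): hands the job in, once; it reports no verdict.
The state is a dict: "time": time; "qpos": joint angles; "qvel": joint speeds; "joint_efforts": joint torques, N m; "tool_pos": TCP position; "tool_rot": TCP orientation; "contact_force": force on the tool from outside, world axes, zero at the start; "torque": the same for the moment, N m; "opening": finger opening in m.
Only numpy, scipy, OpenCV 4.12 (cv2) and the standard library are available. Lean on these libraries where they do the work, as an engineer would, in place of code of your own. Each camera call takes 0.05 s, during which the arm holds its last target.

## Working session

There is one attempt and no reset: what is moved stays moved. The work goes in short steps, Python scripts to look and compute and a tool call to move; the robot and the scene stay as the last step left them, time stands still between calls to the robot, and variables do not carry over. Pictures are saved under pics/ and viewed, and the job is handed in when it is done.

Besides the shell and the picture viewer there is one more tool, called after "Request:" in YAML: its name, and indented under it one key for each argument. jog_arm: Moves the arm, as the interface text tells. Its arguments: {"type":"object","properties":{"plan":{"type":"array"},"squeeze":{"type":"number"}},"required":["plan"]}

```bash
mkdir -p pics; ls; python3 - <<'E'
from cell import status, read_camera, camera_info
import cv2, numpy as np
for n in ["scene","top"]:
    p,d=read_camera(n); cv2.imwrite(f"pics/{n}0.png",p[:,:,::-1]); np.savez(f"pics/{n}0.npz",p=p,d=d)
    i=camera_info(n); print(n,np.round(i["mtx"],1).tolist(),i["distortion"],np.round(i["world_to_cam"],3).tolist())
print(status.observe())
E
```

```text
pics
scene [[537.6, 0.0, 279.4], [0.0, 537.6, 201.6], [0.0, 0.0, 1.0]] [0.01274381 0.         0.         0.         0.        ] [[-0.532, 0.847, -0.006, 0.262], [0.63, 0.391, -0.671, -0.298], [-0.566, -0.361, -0.741, 1.549], [0.0, 0.0, 0.0, 1.0]]
top [[499.7, 0.0, 272.9], [0.0, 499.7, 208.3], [0.0, 0.0, 1.0]] [-0.13100888  0.          0.          0.          0.        ] [[0.025, -1.0, 0.0, 0.003], [-0.998, -0.025, -0.06, 0.527], [0.06, 0.001, -0.998, 1.122], [0.0, 0.0, 0.0, 1.0]]
{'time': 0.1, 'qpos': array([ 1.16601623e+00,  3.42634588e-01,  1.52491854e+00, -2.78087802e-05,
        1.27539783e+00, -1.45966047e-01]), 'qvel': array([ 0.00014972, -0.00117799, -0.00358991,  0.00145965, -0.00135727,
       -0.00106492]), 'joint_efforts': array([ 1.25559502e-03, -4.32011926e+01, -2.44689399e+01,  7.18355994e-02,
        5.26324112e-02, -4.84924237e-05]), 'tool_pos': array([0.13419065, 0.50718556, 0.22612507]), 'tool_rot': array([-3.14024493e+00, -1.71252210e-04,  2.88278660e+00]), 'contact_force': array([-0.26543388, -0.04576748, -0.41022777]), 'torque': array([0.02190814, 0.01259119, 0.01070906]), 'opening': 0.09195370751423719}
```

View pics/scene0.png

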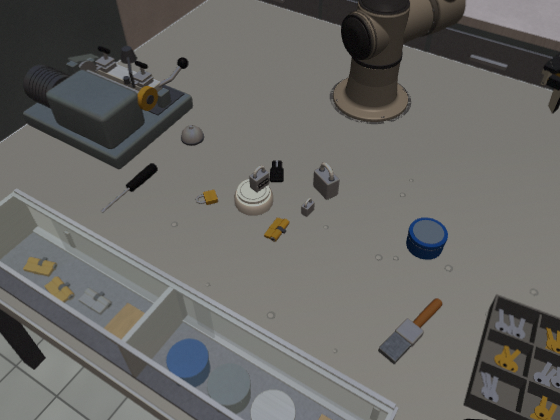

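View pics/top0.png

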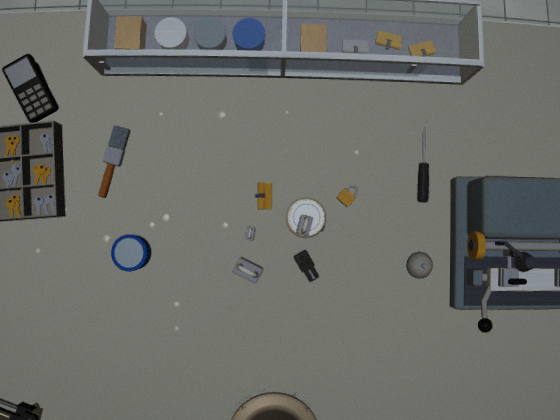

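The overview shows three steel padlocks: one on the white turntable (top 304,226; scene 260,180), a larger one (top 248,269) and a tiny one (top 250,233), both on the counter. The one on the disc fits the task. I'll confirm it in an enlarged crop.

```bash
python3 - <<'E'
import cv2, numpy as np
t=np.load("pics/top0.npz")["p"][180:290,230:370,::-1]; s=np.load("pics/scene0.npz")["p"][140:250,190:330,::-1]
a=cv2.resize(np.vstack([t]),None,fx=5.6,fy=5.4,interpolation=cv2.INTER_CUBIC)
b=cv2.resize(s,None,fx=5.6,fy=5.4,interpolation=cv2.INTER_CUBIC)
cv2.imwrite("pics/ct.png",a);cv2.imwrite("pics/cs.png",b)
E
```

```text
(no output)
```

View pics/ct.png

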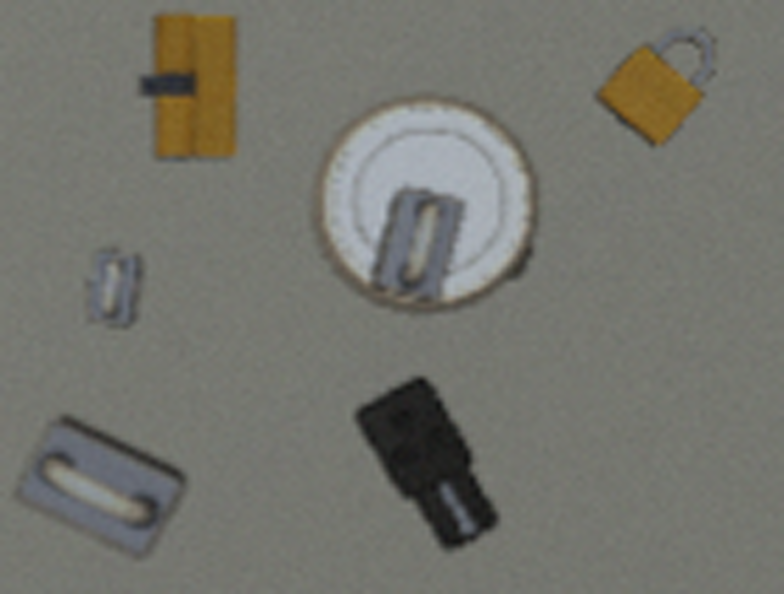

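View pics/cs.png

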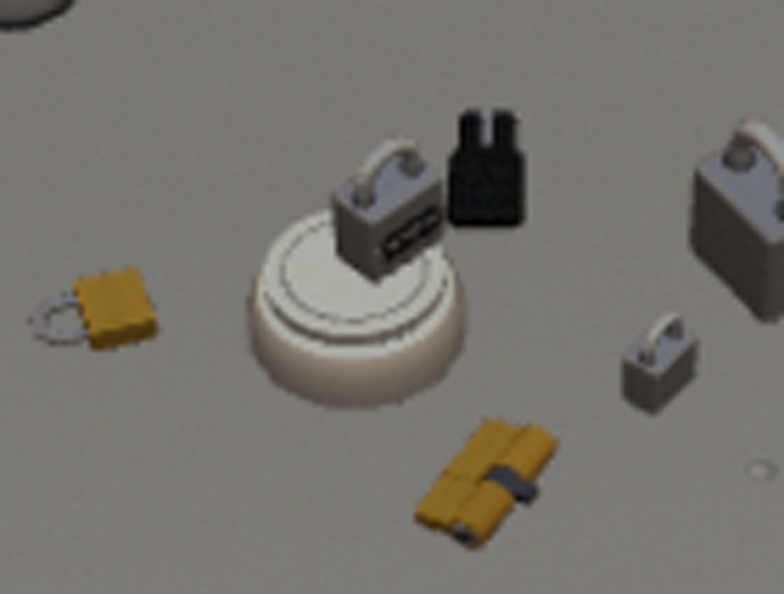

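```bash
cat > h.py <<'E'
import cv2, numpy as np
from cell import status, read_camera, camera_info
def cast(n,uv,z):
    i=camera_info(n); uv=np.asarray(uv,float).reshape(-1,1,2)
    p=cv2.undistortPoints(uv,i["mtx"],i["distortion"]).reshape(-1,2)
    T=np.linalg.inv(i["world_to_cam"]); r=np.c_[p,np.ones(len(p))]@T[:3,:3].T; o=T[:3,3]
    return (o+r*((z-o[2])/r[:,2])[:,None])
def pts(n,d):
    i=camera_info(n); H,W=d.shape; u,v=np.meshgrid(np.arange(W),np.arange(H))
    uv=np.stack([u,v],-1).reshape(-1,1,2).astype(float)
    p=cv2.undistortPoints(uv,i["mtx"],i["distortion"]).reshape(-1,2)
    c=np.c_[p,np.ones(len(p))]*d.reshape(-1,1); T=np.linalg.inv(i["world_to_cam"])
    w=(c@T[:3,:3].T+T[:3,3]).reshape(H,W,3); w[d==0]=np.nan; return w
E
python3 - <<'E'
from h import *
for n,roi in [("top",(190,255,275,340)),("scene",(150,225,225,285))]:
    z=np.load(f"pics/{n}0.npz"); w=pts(n,z["d"]); a,b,c,e=roi
    W=w[a:b,c:e]; print(n); print(np.round(W[::3,::3,2]*1000).astype(int) if not np.isnan(W).any() else np.isnan(W).sum())
    zz=W[...,2]; print(np.histogram(zz[~np.isnan(zz)],bins=np.arange(-.01,.12,.005)))
E
```

```text
top
51
(array([  61, 1560, 1218,   51,   38,   59,  123,  146,   38,  351,  310,
          3,    0,    4,    6,    2,    5,  114,   67,    3,   12,   24,
         11,    1,    0]), array([-0.01 , -0.005,  0.   ,  0.005,  0.01 ,  0.015,  0.02 ,  0.025,
        0.03 ,  0.035,  0.04 ,  0.045,  0.05 ,  0.055,  0.06 ,  0.065,
        0.07 ,  0.075,  0.08 ,  0.085,  0.09 ,  0.095,  0.1  ,  0.105,
        0.11 ,  0.115]))
scene
60
(array([   9, 1297, 1491,  170,  267,  102,  101,  140,   56,  220,  264,
         28,   26,   35,   27,   32,   29,   75,   58,   11,   12,   18,
         12,    0,    0]), array([-0.01 , -0.005,  0.   ,  0.005,  0.01 ,  0.015,  0.02 ,  0.025,
        0.03 ,  0.035,  0.04 ,  0.045,  0.05 ,  0.055,  0.06 ,  0.065,
        0.07 ,  0.075,  0.08 ,  0.085,  0.09 ,  0.095,  0.1  ,  0.105,
        0.11 ,  0.115]))
```

```bash
cat > m.py <<'E'
from h import *
from scipy.optimize import least_squares
def circ(P,r=None):
    f=lambda q: np.hypot(P[:,0]-q[0],P[:,1]-q[1])-(q[2] if r is None else r)
    s=least_squares(f,[*P.mean(0),.04][:3 if r is None else 2],loss="soft_l1",f_scale=.001); return s.x, np.median(abs(f(s.x)))
def lock(n,d,c=(0.49,-.05)):
    w=pts(n,d); near=(np.hypot(w[...,0]-c[0],w[...,1]-c[1])<.06)
    m=near&(w[...,2]>.073)&(w[...,2]<.088)
    return w[m][:,:2]
def fit(P):
    # largest-overlap rectangle: min-area rect, mid of extents along its axes
    (cx,cy),(a,b),th=cv2.minAreaRect((P*1000).astype(np.float32))
    if a<b: a,b,th=b,a,th+90
    return cx,cy,a,b,(th+90)%180-90   # th: direction of 42 side (own y)
if __name__=="__main__":
  import sys
  k=sys.argv[1]
  for n in ["top","scene"]:
    z=np.load(f"pics/{n}{k}.npz"); w=pts(n,z["d"])
    T=np.linalg.inv(camera_info(n)["world_to_cam"]); print(n,"cam",T[:3,3].round(3))
    P=lock(n,z["d"]); print(" lock cx cy long short ang",np.round(fit(P),1),len(P),"mean",(P.mean(0)*1000).round(1))
    near=np.hypot(w[...,0]-.49,w[...,1]+.05)<.08
    if k=="0":
      m=(near&(w[...,2]>.036)&(w[...,2]<.044)).astype(np.uint8)
      print(" disc pts mean", (w[m>0].mean(0)*1000).round(1))
      p=z["p"]; 
      for lo,h,tag,r in [(.034,.04,"disc",.038),(.012,.029,"housing",.046)]:
        mm=(near&(w[...,2]>lo)).astype(np.uint8)
        cs,_=cv2.findContours(mm,cv2.RETR_EXTERNAL,cv2.CHAIN_APPROX_NONE)
        c=max(cs,key=cv2.contourArea).reshape(-1,2)
        zz=w[c[:,1],c[:,0],2]; Q=cast(n,c,h)[:,:2]; Q=Q[zz<h+.008]
        print(" ",tag,[np.round(x*1000,1) for x in circ(Q)],[np.round(x*1000,1) for x in circ(Q,r)],len(Q))
E
python3 m.py 0
```

```text
top cam [0.458 0.015 1.151]
 lock cx cy long short ang [489.3 -51.8  41.9  26.2 -12.6] 186 mean [489.1 -51.5]
 disc pts mean [513.3 -58.8  39.9]
  disc [array([507.5, -57.6,  37. ]), np.float64(0.6)] [array([507. , -57.5]), np.float64(1.0)] 82
  housing [array([507.1, -57.5,  44.5]), np.float64(0.5)] [array([507. , -57.6]), np.float64(1.4)] 113
scene cam [1.203 0.454 0.95 ]
 lock cx cy long short ang [491.7 -54.6  43.5  26.4 -16.1] 152 mean [494.7 -52.9]
 disc pts mean [518.2 -59.4  40.1]
  disc [array([510.8, -60.3,  37.9]), np.float64(0.9)] [array([510.8, -60.3]), np.float64(0.9)] 67
  housing [array([519.4, -54.3,  45.1]), np.float64(1.1)] [array([518.7, -54.7]), np.float64(1.2)] 73
```

```bash
python3 - <<'E'
from h import *
z=np.load("pics/top0.npz"); w=pts("top",z["d"])
for nm,(a,b,c,e) in dict(big=(250,290,225,272),small=(222,245,240,260),key=(245,285,290,322)).items():
    W=w[a:b,c:e].reshape(-1,3); W=W[W[:,2]>.008]; print(nm,(np.percentile(W,[1,99],axis=0)*1000).round())
E
```

```text
big [[362.  39.  13.]
 [413.  98.  87.]]
small [[456.  58.  14.]
 [483.  77.  45.]]
key [[366. -86.   8.]
 [431. -36.  17.]]
```

Request:
jog_arm:
  plan:
    - [[0, 0, 0, 0, 0, -0.26, 0], [-0.63, -0.39, 0, 0, 0, 0, 0], [-0.63, -0.39, 0, 0, 0, 0, 0], [-0.63, -0.39, 0, 0, 0, 0, 0], [-0.63, -0.39, 0, 0, 0, 0, 0], [-0.63, -0.39, 0, 0, 0, 0, 0], [-0.63, -0.39, 0, 0, 0, 0, 0], [-0.63, -0.39, 0, 0, 0, 0, 0], [-0.63, -0.39, 0, 0, 0, 0, 0], [-0.63, -0.39, 0, 0, 0, 0, 0], [-0.63, -0.39, 0, 0, 0, 0, 0], [-0.2, -0.6, 0, 0, 0, 0, 0], [-0.2, -0.6, 0, 0, 0, 0, 0], [-0.2, -0.6, 0, 0, 0, 0, 0], [-0.2, -0.6, 0, 0, 0, 0, 0], [-0.2, -0.6, 0, 0, 0, 0, 0], [-0.2, -0.6, 0, 0, 0, 0, 0], [-0.2, -0.6, 0, 0, 0, 0, 0], [-0.2, -0.6, 0, 0, 0, 0, 0], [0, 0, 0, 0, 0, 0, 0]]

```text
time: 2.6
tool_pos: [0.425, -0.0045, 0.2264]
tool_rot: [-3.141, -0.001, 2.919]
contact_force: [0.0, -0.6, 0.0]
opening: 0.0005
```

Request:
jog_arm:
  plan:
    - [[-0.18, -0.33, 0, 0, 0, 0, 0], [-0.17, -0.32, 0, 0, 0, 0, 0], [0, 0, 0.6, 0, 0, 0, 0], [0, 0, 0.6, 0, 0, 0, 0], [0, 0, 0.6, 0, 0, 0, 0], [0, 0, 0.6, 0, 0, 0, 0], [0, 0, 0.6, 0, 0, 0, 0], [0, 0, 0, 0, -0.67, 0, 0], [0, 0, 0, 0, 0, 0, 0], [0, 0, 0, 0, 0, 0, 0]]

```text
time: 3.85
tool_pos: [0.4358, -0.0388, 0.0773]
tool_rot: [3.142, 0.101, 2.922]
contact_force: [0.3, -0.3, 0.1]
opening: 0.0002
```

```bash
cat > snap.py <<'E'
from h import *; import sys
k=sys.argv[1]; out=[]
for n,(a,c) in [("top",(180,235)),("scene",(120,190))]:
    p,d=read_camera(n); np.savez(f"pics/{n}{k}.npz",p=p,d=d)
    out.append(cv2.resize(p[a:a+110,c:c+130,::-1],None,fx=3,fy=3,interpolation=cv2.INTER_CUBIC))
cv2.imwrite(f"pics/snap{k}.png",np.hstack(out)); s=status.observe()
print(s["time"],s["tool_pos"].round(4),s["tool_rot"].round(3),s["contact_force"].round(2))
E
python3 snap.py 1; python3 m.py 1
```

```text
3.95 [ 0.436  -0.0389  0.0773] [3.142 0.101 2.922] [-0.05  0.21  0.31]
top cam [0.458 0.015 1.151]
 lock cx cy long short ang [489.3 -51.8  41.9  26.  -12.7] 183 mean [489.  -51.6]
scene cam [1.203 0.454 0.95 ]
 lock cx cy long short ang [476.9 -51.   73.5  27.4 -14.1] 166 mean [489.9 -51.9]
```

View pics/snap1.png

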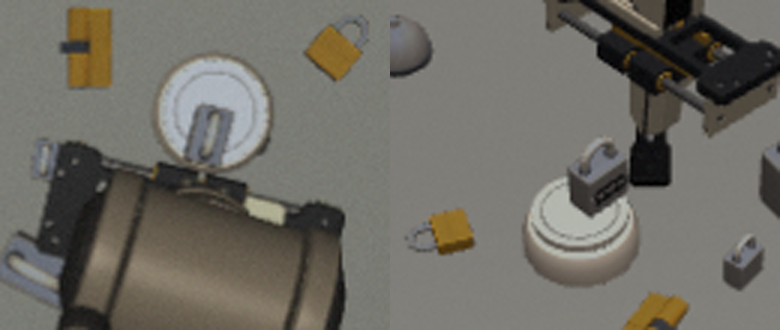

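Request:
jog_arm:
  plan:
    - [[0.032, -0.009, 0.311, 0, 0, 0, 0], [0.032, -0.009, 0.311, 0, 0, 0, 0], [0, 0, 0, 0, 0, 0, 0], [-0.06, 0, 0.006, 0, 0, 0, 0], [-0.06, 0, 0.006, 0, 0, 0, 0], [-0.06, 0, 0.006, 0, 0, 0, 0], [-0.06, 0, 0.006, 0, 0, 0, 0], [-0.06, 0, 0.006, 0, 0, 0, 0], [-0.04, 0, 0.004, 0, 0, 0, 0], [0, 0, 0, 0, 0, 0, 0], [0, 0, 0, 0, 0, 0, 0]]

```text
time: 5.32
tool_pos: [0.4513, -0.0432, 0.0454]
tool_rot: [3.141, 0.1, 2.922]
contact_force: [1.0, -0.6, 0.4]
opening: 0.0002
```

```bash
python3 snap.py 2; python3 m.py 2
```

```text
5.425 [ 0.4513 -0.0432  0.0454] [3.141 0.1   2.922] [ 0.34 -0.18  0.92]
top cam [0.458 0.015 1.151]
 lock cx cy long short ang [494.1 -53.   32.2  26.  -13.1] 137 mean [494.7 -52.8]
scene cam [1.203 0.454 0.95 ]
 lock cx cy long short ang [474.3 -51.4  79.4  37.3 -23. ] 228 mean [481.2 -48.5]
```

View pics/snap2.png

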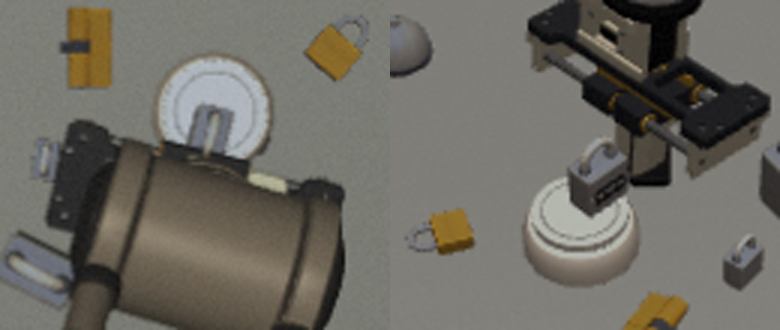

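Request:
jog_arm:
  plan:
    - [[-0.02, 0, 0.002, 0, 0, 0, 0], [-0.02, 0, 0.002, 0, 0, 0, 0], [-0.02, 0, 0.002, 0, 0, 0, 0], [-0.02, 0, 0.002, 0, 0, 0, 0], [-0.02, 0, 0.002, 0, 0, 0, 0], [-0.02, 0, 0.002, 0, 0, 0, 0], [-0.02, 0, 0.002, 0, 0, 0, 0], [-0.02, 0, 0.002, 0, 0, 0, 0], [-0.02, 0, 0.002, 0, 0, 0, 0], [-0.02, -0.002, 0.002, 0, 0, 0, 0], [-0.02, -0.002, 0.002, 0, 0, 0, 0], [-0.02, -0.002, 0.002, 0, 0, 0, 0], [-0.02, -0.002, 0.002, 0, 0, 0, 0], [-0.02, -0.002, 0.002, 0, 0, 0, 0], [-0.02, -0.002, 0.002, 0, 0, 0, 0], [-0.02, -0.002, 0.002, 0, 0, 0, 0], [0, 0, 0, 0, 0, 0, 0]]

```text
time: 7.55
tool_pos: [0.4671, -0.0475, 0.0455]
tool_rot: [3.142, 0.101, 2.922]
contact_force: [-0.2, 0.2, -1.0]
opening: 0.0002
```

```bash
cat > f.py <<'E'
from m import *; import sys
D=np.array([507.2,-57.5])
for k in ["0",sys.argv[1]]:
    P=lock("top",np.load(f"pics/top{k}.npz")["d"])*1000
    th=np.radians(fit(P/1000)[4]); a=np.array([np.cos(th),np.sin(th)]); b=np.array([-a[1],a[0]])
    front=(P@a).max(); lat=((P@b).max()+(P@b).min())/2
    c=(front-20.95)*a+lat*b; e=D-c
    print(k,"ang",np.degrees(th).round(1),"centre",c.round(1),"to go world",e.round(1),"fwd,lat(own y_t)",(e@a).round(1),(e@b).round(1))
E
python3 snap.py 3; python3 f.py 3
```

```text
7.65 [ 0.4672 -0.0475  0.0455] [3.142 0.101 2.922] [-0.29  0.1  -0.68]
0 ang -12.6 centre [489.3 -51.8] to go world [17.9 -5.7] fwd,lat(own y_t) 18.7 -1.6
3 ang 76.9 centre [503.9 -64.2] to go world [3.3 6.7] fwd,lat(own y_t) 7.2 -1.7
```

View pics/snap3.png

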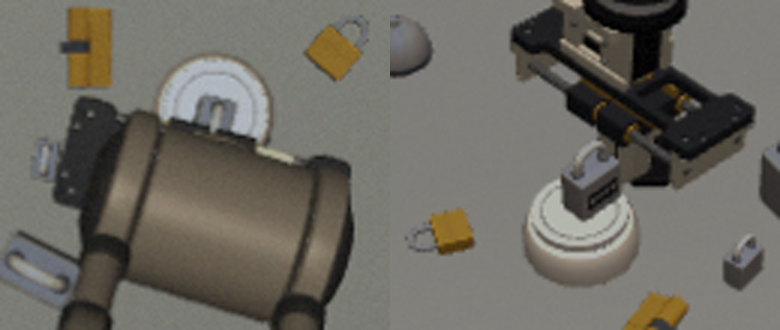

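The crop shows the lock upright and moved toward the middle, with the fingers touching its rear end. The rear half is hidden in the top view, so the fit swapped its long and short sides. I'll fold the angle.

```bash
sed -i 's/th=np.radians(fit(P\/1000)\[4\])/th=np.radians((fit(P\/1000)[4]+12.6+45)%90-45-12.6)/' f.py; python3 f.py 3
```

```text
0 ang -12.6 centre [489.3 -51.8] to go world [17.9 -5.7] fwd,lat(own y_t) 18.7 -1.6
3 ang -13.1 centre [495.9 -54. ] to go world [11.3 -3.5] fwd,lat(own y_t) 11.8 -0.8
```

Request:
jog_arm:
  plan:
    - [[-0.02, -0.0015, 0.002, 0, 0, 0, 0], [-0.02, -0.0015, 0.002, 0, 0, 0, 0], [-0.02, -0.0015, 0.002, 0, 0, 0, 0], [-0.02, -0.0015, 0.002, 0, 0, 0, 0], [-0.02, -0.0015, 0.002, 0, 0, 0, 0], [-0.02, -0.0015, 0.002, 0, 0, 0, 0], [-0.02, -0.0015, 0.002, 0, 0, 0, 0], [-0.02, -0.0015, 0.002, 0, 0, 0, 0], [-0.02, -0.0015, 0.002, 0, 0, 0, 0], [-0.02, -0.0015, 0.002, 0, 0, 0, 0], [-0.02, -0.0015, 0.002, 0, 0, 0, 0], [0, 0, 0, 0, 0, 0, 0]]

```text
time: 9.15
tool_pos: [0.4777, -0.0507, 0.0455]
tool_rot: [3.142, 0.101, 2.922]
contact_force: [-1.2, 0.3, -0.4]
opening: 0.0001
```

```bash
python3 snap.py 4; python3 f.py 4
```

```text
9.25 [ 0.4777 -0.0507  0.0455] [3.142 0.101 2.922] [-1.1  -0.68 -0.85]
0 ang -12.6 centre [489.3 -51.8] to go world [17.9 -5.7] fwd,lat(own y_t) 18.7 -1.6
4 ang -13.0 centre [506.4 -57.4] to go world [ 0.8 -0.1] fwd,lat(own y_t) 0.8 0.0
```

Request:
jog_arm:
  plan:
    - [[0.04, 0, -0.004, 0, 0, 0, 0], [0.1, 0, -0.01, 0, 0, 0, 0], [0.2, 0, -0.02, 0, 0, 0, 0], [0.3, 0, -0.03, 0, 0, 0, 0], [0.3, 0, -0.03, 0, 0, 0, 0], [0, 0, -0.6, 0, 0, 0, 0], [0, 0, -0.6, 0, 0, 0, 0], [0, 0, -0.6, 0, 0, 0, 0], [0.6, 0, -0.4, 0, 0, 0, 0], [0.6, 0, -0.2, 0, 0, 0, 0], [0, 0, 0, 0, 0, 0, 0], [0, 0, 0, 0, 0, 0, 0]]

```text
time: 10.75
tool_pos: [0.3618, -0.0248, 0.159]
tool_rot: [-3.142, 0.102, 2.922]
contact_force: [0.7, 0.4, 0.5]
opening: 0.0006
```

```bash
python3 snap.py 5; python3 f.py 5; sed -i 's/if k=="0"/if k in "05"/' m.py; python3 m.py 5
```

```text
10.85 [ 0.362  -0.0249  0.1587] [3.142 0.101 2.922] [ 0.11  0.2  -1.24]
0 ang -12.6 centre [489.3 -51.8] to go world [17.9 -5.7] fwd,lat(own y_t) 18.7 -1.6
5 ang -13.0 centre [506.3 -57.4] to go world [ 0.9 -0.1] fwd,lat(own y_t) 0.9 0.1
top cam [0.458 0.015 1.151]
 lock cx cy long short ang [506.3 -57.4  42.   26.  -13. ] 186 mean [506.  -56.9]
 disc pts mean [507.6 -56.9  39.8]
  disc [array([507.5, -57.5,  37. ]), np.float64(0.6)] [array([507.5, -57.6]), np.float64(1.0)] 95
  housing [array([507.1, -57.5,  44.5]), np.float64(0.5)] [array([507.1, -57.5]), np.float64(1.5)] 113
scene cam [1.203 0.454 0.95 ]
 lock cx cy long short ang [508.9 -60.4  42.9  26.2 -13.8] 159 mean [511.4 -58. ]
 disc pts mean [519.3 -54.2  40.1]
  disc [array([511.3, -59.9,  37.8]), np.float64(0.8)] [array([511.2, -60. ]), np.float64(0.8)] 65
  housing [array([519.7, -54.2,  45.2]), np.float64(0.9)] [array([519.1, -54.7]), np.float64(1.0)] 69
```

View pics/snap5.png

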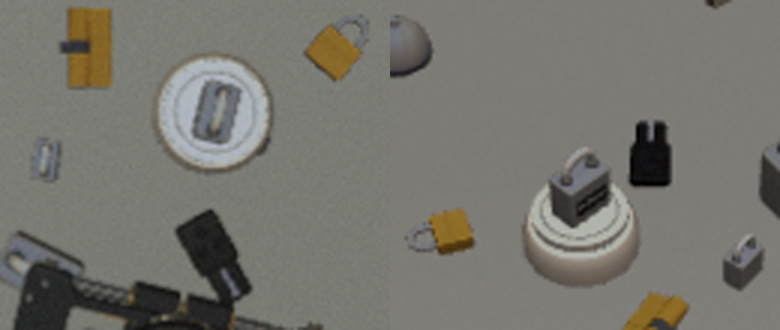

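The lock stands upright near the ring's centre (top crop 217,112). The hand is clear and the bystanders haven't moved. Its error is about 1 mm in the top view and 2.4 mm in the scene view, both within 5 mm, so I'm handing in.

```bash
python3 -c "
from cell import ticket
print(ticket.hand_in())"
```

```text
the job is handed in; nothing more can be done
None
```

The padlock is back near the middle of the disc and standing upright, and I've handed the job in. I pushed it about 17–18 mm along its own long axis, at about 8 mm/s. The fingertips were shut, tilted slightly forward so only the tips touched, and about 6 mm above the disc. I then backed the hand off and raised it clear.

- **Centring:** my last check put the padlock about 1 mm from the disc centre in the top view and about 2.4 mm in the scene view, both inside the 5 mm limit.
- **Disagreement:** the two cameras differ by about 3–4 mm in absolute position, so I used only distances measured within one picture. The scene-view fit of the turntable housing disagreed with the disc fit by about 9 mm. I judged it unreliable from that slanted view and left it out.
- **Upright and surroundings:** by eye, the padlock looks level in both pictures. The items near the turntable look unmoved. I didn't re-measure the items farther away (tin, brush, screwdriver), but the hand went nowhere near them at a low height after the start.
- **Contact:** force readings during the push stayed around 1 N, which is about the noise level.

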